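# Stop the coasting sample-divider wheel at its slot and pin it

## Task

The turntable wheel of the sample divider is coasting. Slow it with a light touch on its flat top so that it comes to rest with its hole under the slot of the fixed guide arm; do not let it come to rest anywhere else, and never strike it or press it hard (stay under 15 N). Once it stands still there, take the locking pin from its stand, put it down through the slot into the hole until its head sits flat on the guide arm, let go, and leave the jar, beaker and brush where they are.

Things in the scene. Friction and masses are not known exactly. Their poses are not given: they have to be found in the camera images.
- housing: Fixed green housing, 250 x 230 x 38 mm box. Origin on the bench under the wheel's axis. Its +x points level from the axis to the guide post (30 x 44 mm, 131 to 161 mm from the axis), from which a steel guide arm (44 mm wide, 12 mm thick, underside 87 mm, top 99 mm above the bench) reaches back over the wheel's rim to 83 mm from the axis.
- slot (a point): Centre of the slot through the guide arm, at the arm's top face (99 mm above the bench), 100 mm from the wheel's axis along the housing's +x. The slot is 18 mm long along housing x (radial), 14 mm wide along housing y and 12 mm deep, straight walls; axes as the housing.
- hole (a point): Centre of the wheel's only hole, at its top face, 100 mm from the axis; it turns with the wheel. The hole goes right through the 22 mm wheel and measures 24 mm radially by 17 mm along the rim. A dark line 3 mm wide on the top plate runs from the cap towards the hole. The wheel is aligned when this point lies under slot.
- pin: Steel locking pin, 0.10 to 0.17 kg, upright in its stand. Origin at the centre of its lower tip, z up along it. Shaft 12 mm diameter up to 45 mm, its lowest 7 mm tapering to 5 mm diameter; then a cylindrical head 20 mm in diameter from 45 to 83 mm, to be gripped. Fully home, the head's underside rests on the guide arm and the tip stands 21 mm deep in the wheel's hole.
- shoulder (a point): Centre of the underside of the pin's head, 45 mm above its tip.
- stand: Grey plastic block 56 x 56 x 55 mm standing firmly on the bench, left or right of the divider, origin at the centre of its underside; the pin stands in a 17 mm hole in its middle with the underside of the head on its top face, the whole head above it.
- jar: Bystander: closed jar 64 mm across, 85 mm tall, origin under its centre.
- beaker: Bystander: open glass beaker 68 mm across, 80 mm tall, origin under its centre.
- brush: Bystander: hand brush lying on the bench, origin at its middle.
- wheel: The wheel: bare metal disc, about 7 kg (inertia about 0.05 kg m2), 236 mm across, 22 mm thick, turning about a vertical axis. Origin: centre of the disc's upper face at rim level, 75 mm above the bench; +x points to its hole. It carries a smaller round top plate (plate). It coasts counter-clockwise seen from above.
- touch (a point): Centre of the flat top of the wheel's round top plate (160 mm across), on the axis, 83 mm above the bench. The plate turns with the wheel and is sprung: it sinks 1 mm for each 1.5 N (10 mm at most), and comes back. In its middle a cap 36 mm across, 7 mm high; six flush dark pads 36 mm from the axis; smooth free band from 50 to 78 mm from the axis. Fingertip friction unknown, about 0.5 to 1.3.
- drive (a joint): Drive shaft inside the divider, rad: in the first 4 s its last burst runs out from a large negative value to about 0, where it stays, bringing the wheel to 2.5 to 4.3 rad/s through a weak fluid coupling. From then on the wheel coasts: untouched it loses about 1.6 percent of its speed plus 0.04 rad/s each second, and runs on past the task's end. Once stopped it stays until pushed.
Things that resemble listed ones, but are neither listed nor needed, are in the scene too. Of the things shaped like the pin, the steel one is meant.

How it is judged:
On the way, in this order (a step that is already met when the one before it is completed fails the run):
1. the wheel stands still with its hole within 6 mm of the slot, before the pin is brought there (horizontal distance between hole and slot below 0.006 m and angular speed of wheel below 0.04 rad/s and horizontal distance between pin and slot above 0.03 m), for 0.3 s.
2. the pin is down through the slot and in the hole, its head on the guide arm (z of shoulder in the frame of slot below 0.003 m and horizontal distance between shoulder and slot below 0.006 m and angle between pin's own z axis and vertical below 0.1 rad), for 0.2 s.
At the end, for the whole second after the job is handed in: The wheel is at rest with its hole within 6 mm of the slot, and the pin stands upright (within 0.1 rad) through the slot in the hole, the underside of its head within 3 mm of the guide arm's top and within 6 mm of the slot's centre, at rest (all of step 2 and horizontal distance between hole and slot below 0.006 m and angular speed of wheel below 0.04 rad/s and linear speed of pin below 0.02 m/s); the robot touches nothing.
It fails at once if the wheel is pressed or struck with more than 15 N (contact force between anything else and wheel above 15 N).
It fails at once if the wheel comes to rest with its hole more than 25 mm from the slot (value of joint drive above -60 rad and angular speed of wheel below 0.015 rad/s and horizontal distance between hole and slot above 0.025 m).
It fails at once if a bystander is displaced by more than 25 mm (distance of any of jar, beaker, brush from where it was at the start of the episode above 0.025 m).
It also fails if it takes over 72 s, if anything falls off the work surface, if the arm or the gripper's body presses on something with over 40 N, if the wrist force passes 120 N, or if a joint passes its speed limit or range.

## Robot

A 7-joint arm with a two-finger parallel gripper is mounted at the origin on the work surface. World frame = base frame: x ahead of the robot, y to its left, z up, the work surface at z = 0. Lengths are in m, angles in rad, forces in N, time in s.
With the tool pointing down it reaches from about 0.425 to 0.875 m from the base axis. Payload 4.7 kg.
Tool frame: the origin (TCP) lies on the centre line of the jaws, within the pads' length; the fingertips stand 22 mm ahead of it and the grasp point (between the pads) lies 3 mm ahead of it; z points along the fingers, y is the direction in which the jaws open and shut (so a half turn about z gives the same grasp; the last joint's range is limited). The gripper opens to 87 mm and grips with 3 to 60 N. Pads are 19 mm wide; open, the fingers measure 117 mm over their backs; the gripper's body (75 mm by 190 mm) begins 51 mm behind the grasp point.
Start: joints at [-1.333, 0.321, -0.07, 1.45, 0.023, 1.371, -0.057], TCP at [0.144, 0.634, 0.245] pointing down, gripper open.
Joint ranges: [-2.86, 2.86], [-0.3, 2.09], [-1.38, 1.24], [0.06, 2.45], [-1.56, 4.7], [0.09, 2.05], [-2.69, 2.69]. Speed limits (rad/s): [2.57, 2.57, 3.14, 3.14, 3.14, 3.14, 3.14].

## Interface

Orientations are given as a rotation vector (axis times angle).
In Python, from bench import ctrl, imaging, close_job, finder gives the robot as it stands. The module is installed in compiled form; this text tells all that it offers.
- The arm moves only by the shell command python3 -m jog 'ROWS' [FORCE]. ROWS is JSON, a list that holds one entry, the list of rows, each a list of 7 numbers: the shift along the tool's x, y, z in cm, then the turn, a rotation vector about the tool's x, y, z in degrees, then the finger opening in cm, from 0 to 8.7. In form: [[[dx, dy, dz, ax, ay, az, claw], ...]]. A call has 1 to 12 rows; each row shifts and turns the commanded pose from where the row before left it, along the tool's axes as they then stand; what a row does not reach is not made up. A row lasts 1/10 s, in which the tool goes at most 50 mm and 8.59 degrees, less where a joint would pass 70% of its speed; a pose out of reach is approached as far as the arm can. A call is refused whole if a number of a shift passes 5 or a number of a turn 8.59, either way. A call with a gripper value outside its range is refused whole. The fingers move at their own pace and stop on an object; FORCE is the grip in N (left out, the last holds). Time passes only in rows, so rows that do not move let the fingers close. It gives the time, the measured TCP pose, the force and the opening at its end, in the units of the state.
- ctrl.get_state(): the state, without advancing time (a new reading comes with each control period).
- imaging.get_image(name): name is "scene" or "side" or "wrist"; returns a dict with "frame" (420x560x3 uint8, red, green, blue), "intrinsics" (3x3 intrinsics, pixels), "pose" (4x4, takes a point from camera to world coordinates). Camera axes: x right, y down, z forward; pixel columns grow to the right and rows downward; lengths in m; the calibration is good to about 2 mm. A picture is of the moment at which its call begins. There is no depth.
- close_job(): hands the job in, once; it reports no verdict.
Trained networks look in the newest picture that a camera, given by its name, has taken for a name from the list of things; names that differ only in an ending like _2 or _b are one class to them, and where a whole thing is asked for, a point or a joint stands for the part that bears it (a point fixed in the world has none). Each returns a list of dicts, best first, with "conf" (0 to 1); they miss things now and then, are a little off and sometimes report something else, mostly with a low value. They report only what shows in the picture. A call takes as long as a camera call. They do not tell look-alikes from the thing itself.
- finder.trace(label, camera): "region" (420x560 bool, what is visible of it) and "point" ([row, column] as shares, 0 to 1, of the picture: columns of its width, rows of its height, amid what is visible of it).
- finder.spot_point(label, camera): "point" ([row, column] as shares, 0 to 1, of the picture: columns of its width, rows of its height: a listed point, or the origin of a listed thing).
The state is a dict: "time": time; "joint_positions": joint angles; "qd": joint speeds; "joint_torque": joint torques, N m; "position": TCP position; "tool_rot": TCP orientation; "ft_force": force on the tool from outside, world axes, zero at the start; "torque": the same for the moment, N m; "grip_width": opening from 0.0 (shut) to 1.0 (fully open).
Only numpy, scipy, OpenCV 4.12 (cv2) and the standard library are available. Lean on these libraries where they do the work, as an engineer would, in place of code of your own. Each camera call takes 0.05 s, during which the arm holds its last target. There are 200 camera calls.

## Working session

There is one attempt and no reset: what is moved stays moved. The work goes in short steps, Python scripts to look and compute and a shell command to move; the robot and the scene stay as the last step left them, time stands still between calls to the robot, and variables do not carry over. Pictures are saved under pics/ and viewed, about 8 in all and at most 12, crops included, and the job is handed in when it is done.

```bash
mkdir -p pics
cat > h.py <<'E'
import numpy as np, cv2
from bench import ctrl, imaging, close_job, finder
def shot(n):
    return imaging.get_image(n)
def save(im,f): cv2.imwrite('pics/'+f,im['frame'][:,:,::-1])
def ray(im,p):
    K,T=np.array(im['intrinsics']),np.array(im['pose'])
    u=np.array([p[1]*560,p[0]*420,1.]); d=T[:3,:3]@np.linalg.solve(K,u)
    return T[:3,3],d/np.linalg.norm(d)
def atz(im,p,z):
    o,d=ray(im,p); return o+d*(z-o[2])/d[2]
def tri(*rs):
    A=sum(np.eye(3)-np.outer(d,d) for o,d in rs); b=sum((np.eye(3)-np.outer(d,d))@o for o,d in rs)
    return np.linalg.solve(A,b)
def proj(im,X):
    T=np.linalg.inv(np.array(im['pose'])); c=T[:3,:3]@X+T[:3,3]; q=np.array(im['intrinsics'])@c
    return q[:2]/q[2]
E
cat > a.py <<'E'
from h import *
np.set_printoptions(precision=4,suppress=True)
ims={n:shot(n) for n in('scene','side')}
for n,im in ims.items(): save(im,n+'0.png')
for l in ['slot','touch','hole','shoulder','pin','stand','housing','jar','beaker','brush']:
    for n in ims:
        for r in finder.spot_point(l,n)[:3]: 
            z={'slot':.099,'touch':.083,'hole':.075,'shoulder':.055,'pin':.01}.get(l,0)
            print(l,n,round(r['conf'],2),np.array(r['point'])*[420,560],atz(ims[n],r['point'],z))
print(ctrl.get_state()['time'],ctrl.get_state()['tool_rot'],ctrl.get_state()['ft_force'])
E
python3 a.py; python3 -c "
import cv2,numpy as np
a=cv2.imread('pics/scene0.png');b=cv2.imread('pics/side0.png');cv2.imwrite('pics/v0.png',cv2.resize(np.vstack([a,b]),(448,672))[:600]) ;cv2.imwrite('pics/v1.png',cv2.resize(np.hstack([a,b]),(800,300)))"
```

```text
slot scene 0.91 [204.12 248.08] [ 0.5892 -0.0706  0.099 ]
slot side 0.83 [198.198 304.304] [ 0.5889 -0.0783  0.099 ]
touch scene 0.67 [190.89 278.32] [0.5411 0.0046 0.083 ]
touch side 0.59 [225.582 308.   ] [0.5374 0.0209 0.083 ]
hole scene 0.95 [158.382 281.68 ] [0.4318 0.0161 0.075 ]
hole side 0.7 [234.318 348.6  ] [0.4413 0.004  0.075 ]
hole side 0.47 [204.204 367.304] [ 0.441  -0.1616  0.075 ]
shoulder scene 0.59 [203.7   397.992] [0.5677 0.3091 0.055 ]
shoulder scene 0.54 [177.912 390.32 ] [0.487  0.3013 0.055 ]
shoulder scene 0.4 [180.306 361.2  ] [0.4932 0.2238 0.055 ]
shoulder side 0.78 [287.91 292.32] [0.4912 0.2146 0.055 ]
shoulder side 0.76 [314.58 277.2 ] [0.4856 0.2951 0.055 ]
shoulder side 0.57 [310.38 228.2 ] [0.5729 0.3252 0.055 ]
pin scene 0.61 [190.386 357.   ] [0.4948 0.219  0.01  ]
pin scene 0.55 [187.488 388.416] [0.487  0.3052 0.01  ]
pin scene 0.41 [217.014 395.976] [0.5804 0.3115 0.01  ]
pin side 0.65 [323.61  233.688] [0.572  0.3121 0.01  ]
pin side 0.58 [310.8   293.216] [0.4819 0.2292 0.01  ]
stand scene 0.81 [190.386 385.392] [0.4896 0.2986 0.    ]
stand side 0.58 [335.118 274.792] [0.491  0.2951 0.    ]
housing side 0.92 [255.108 304.584] [0.5408 0.0279 0.    ]
jar scene 0.69 [187.782 165.424] [ 0.4689 -0.3037  0.    ]
jar side 0.67 [201.516 365.008] [ 0.4816 -0.3164  0.    ]
beaker scene 0.77 [264.012 193.984] [ 0.7007 -0.2091  0.    ]
beaker scene 0.63 [179.004 392.616] [0.4521 0.3239 0.    ]
beaker side 0.94 [197.904 284.704] [ 0.7169 -0.231   0.    ]
brush scene 0.95 [262.584 359.408] [0.7046 0.2034 0.    ]
brush side 0.87 [275.814 208.992] [0.7084 0.1996 0.    ]
1.1 [0.3508 3.1219 0.0002] [-1.3649  0.1004  0.7199]
```

View pics/scene0.png

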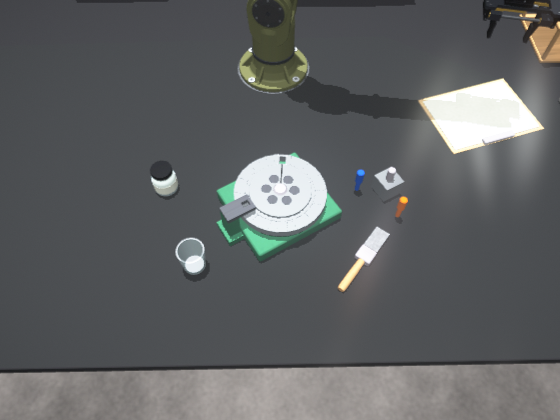

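View pics/side0.png

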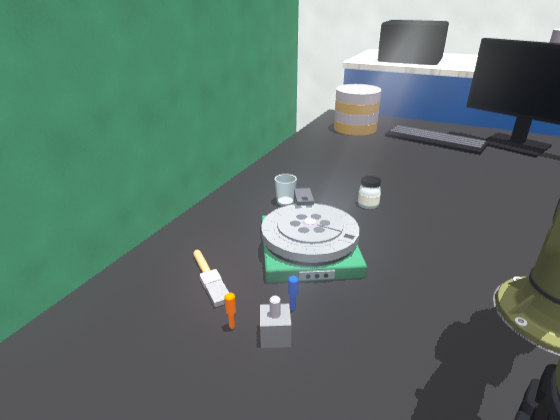

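Steel pin stands in the grey stand at scene (175,390) / side (305,275); the blue and orange ones are decoys. The hole shows at scene (158,282) and the guide arm at (207,238). The brush, jar and beaker are clear of the wheel. I'll move over the plate on the side opposite the slot.

```bash
python3 -m jog '[[[-3.4,-3.3,0,0,0,0,0],[-3.4,-3.3,0,0,0,0,0],[-3.4,-3.3,0,0,0,0,0],[-3.4,-3.3,0,0,0,0,0],[-3.4,-3.3,0,0,0,0,0],[-3.4,-3.3,0,0,0,0,0],[-3.4,-3.3,0,0,0,0,0],[-3.4,-3.3,0,0,0,0,0],[-3.4,-3.3,0,0,0,0,0],[-3.4,-3.3,0,0,0,0,0],[-3.4,-3.3,0,0,0,0,0],[-3.4,-3.3,0,0,0,0,0]]]' 
python3 -m jog '[[[0,0,0,0,0,8.5,0],[0,0,0,0,0,8.5,0],[0,0,0,0,0,8.5,0],[0,0,0,0,0,8.5,0],[0,0,0,0,0,8.5,0],[0,0,0,0,0,5,0],[0,0,0,0,0,0,0]]]'
cat > b.py <<'E'
from h import *
np.set_printoptions(precision=4,suppress=True)
ims={n:shot(n) for n in('scene','side','wrist')}
for n,im in ims.items():
    save(im,n+'1.png'); print(n,im['pose'][:3,3] if hasattr(im['pose'],'shape') else im['pose'])
for l in ['slot','touch','hole']:
    for n in ims:
        for r in finder.spot_point(l,n)[:2]: 
            z={'slot':.099,'touch':.083,'hole':.075}.get(l,0)
            print(l,n,round(r['conf'],2),np.array(r['point'])*[420,560],atz(ims[n],r['point'],z))
s=ctrl.get_state();print(s)
a=[cv2.imread(f'pics/{n}1.png') for n in ims]
cv2.imwrite('pics/v1.png',np.vstack([np.hstack([a[0][100:400,100:500],a[1][100:400,100:500]]),np.hstack([cv2.resize(a[2],(400,300)),np.zeros((300,400,3),np.uint8)])]))
E
python3 b.py
```

```text
time: 2.3
position: [0.4551, 0.1554, 0.245]
tool_rot: [0.351, 3.121, 0.002]
ft_force: [1.0, 0.2, -0.3]
grip_width: 0.027
time: 3.0
position: [0.4543, 0.1571, 0.2447]
tool_rot: [1.579, 2.716, 0.001]
ft_force: [-0.7, 0.7, 1.3]
grip_width: 0.006
scene [ 1.2226 -0.0163  1.0996]
side [0.2409 0.7893 0.5826]
wrist [0.4166 0.2214 0.3839]
slot scene 0.8 [201.81  246.624] [ 0.5825 -0.0742  0.099 ]
slot side 0.94 [197.4   305.424] [ 0.588  -0.0837  0.099 ]
slot side 0.35 [276.192 209.104] [0.6281 0.3007 0.099 ]
touch scene 0.71 [202.188 245.224] [ 0.5733 -0.0786  0.083 ]
touch side 0.61 [227.01 311.08] [0.5283 0.0238 0.083 ]
touch wrist 0.55 [344.694 273.112] [0.5327 0.0084 0.083 ]
hole scene 0.85 [203.28 245.  ] [ 0.5714 -0.0796  0.075 ]
hole side 0.76 [204.204 296.576] [ 0.6114 -0.0801  0.075 ]
{'time': 3.6, 'joint_positions': array([-0.7718, -0.0544,  0.3722,  1.8679,  0.0204,  1.3244,  0.113 ]), 'qd': array([ 0.0005,  0.0015,  0.0004,  0.0006, -0.001 , -0.0022,  0.0003]), 'joint_torque': array([ -0.0022, -25.4766,  -0.6527, -30.9376,  -0.0572,   0.0462,
         0.0025]), 'position': array([0.4542, 0.1571, 0.2446]), 'tool_rot': array([-1.5782, -2.7164, -0.    ]), 'ft_force': array([-0.4481,  0.9344,  0.1692]), 'torque': array([-0.0663, -0.0115, -0.0499]), 'grip_width': 0.007845713805069893}
```

View pics/v1.png

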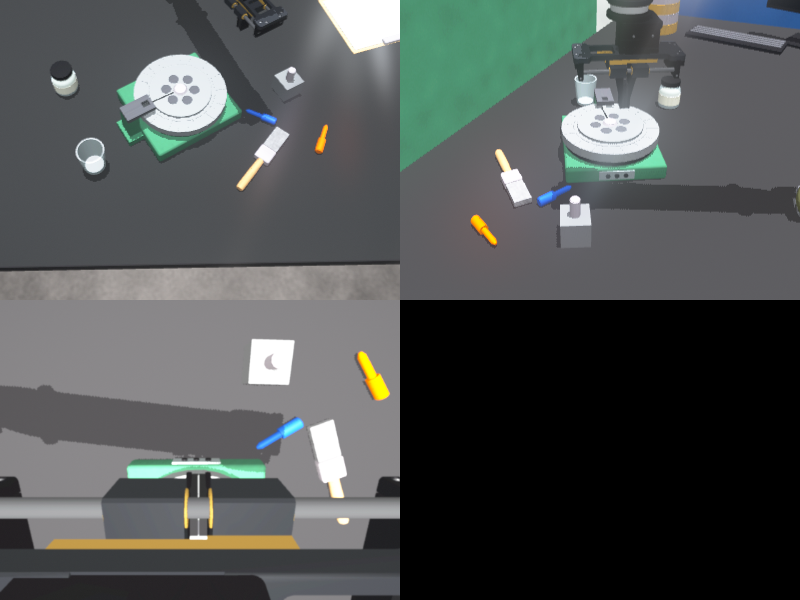

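The decoy pins have toppled by themselves. Steel pin is still upright in its stand (scene view ~(175,391)), and the closed gripper is over the left-rear of the wheel. I'll rectify the saved pictures to locate the axis and slot precisely.

```bash
cat >> h.py <<'E'
C0=np.array([0.54,0.012]); S=3000 # px per m
def rect(im,z,half=.15,c=C0,s=S):
    # top view: col = -y, row = -x  (x up, y left)
    n=int(2*half*s); w=[(0,0),(n,0),(n,n),(0,n)]
    X=[np.array([c[0]+half-r/s,c[1]+half-q/s,z]) for q,r in w]
    H=cv2.getPerspectiveTransform(np.float32(w),np.float32([proj(im,x) for x in X]))
    return cv2.warpPerspective(im['frame'][:,:,::-1].copy(),H,(n,n),flags=cv2.WARP_INVERSE_MAP|cv2.INTER_LINEAR)
E
cat > c.py <<'E'
from h import *
a=shot('scene');b=shot('side')
import pickle;pickle.dump((a,b),open('ab.pkl','wb'))
for n,im in(('sc',a),('si',b)):
  for z in(.083,.075,):
    R=rect(im,z); g=cv2.GaussianBlur(cv2.cvtColor(R,cv2.COLOR_BGR2GRAY),(7,7),2)
    for lo,hi in((225,255),(335,370)):
      c=cv2.HoughCircles(g,cv2.HOUGH_GRADIENT_ALT if False else cv2.HOUGH_GRADIENT,1,50,param1=60,param2=15,minRadius=lo,maxRadius=hi)
      if c is not None:
        for q,r,rad in c[0][:2]: print(n,z,C0[0]+.15-r/S,C0[1]+.15-q/S,rad/S)
for n,l in(('scene','wheel'),('side','wheel'),('scene','touch'),('side','touch')):
    for r in finder.trace(l,n)[:1]:
        im=a if n=='scene' else b
        m=r['region'].astype(np.uint8); k=cv2.findContours(m,0,1)[0]; k=max(k,key=cv2.contourArea)
        z=.075 if l=='wheel' else .083
        P=np.array([atz(im,[p[0][1]/420,p[0][0]/560],z)[:2] for p in cv2.convexHull(k)],np.float32)
        print(n,l,r['conf'],m.sum(),cv2.minEnclosingCircle(P))
cv2.imwrite('pics/v2.png',cv2.resize(np.hstack([rect(a,.083),rect(b,.083)]),(800,400)))
E
python3 c.py
```

```text
sc 0.083 0.5371666723489762 0.005166664242744451 0.08
sc 0.083 0.5411666655540467 0.007833331346511846 0.11733333
sc 0.075 0.533833327293396 0.008166670322418218 0.0772
sc 0.075 0.5358333313465119 0.008166670322418218 0.118533336
si 0.083 0.5351666682958603 0.014166667580604558 0.08106667
si 0.083 0.5341666662693024 0.02116666686534882 0.11666667
si 0.075 0.542500006556511 -0.0008333330154418894 0.07813333
si 0.075 0.5384999984502793 0.008166670322418218 0.118266664
scene wheel 0.84 5642 ((0.5419662594795227, 0.008566654287278652), 0.12447338551282883)
side wheel 0.65 4659 ((0.5339903235435486, 0.024506311863660812), 0.13284848630428314)
scene touch 0.67 914 ((0.7328985929489136, 0.1936868578195572), 0.09566905349493027)
side touch 0.89 1920 ((0.5369226932525635, 0.007681120187044144), 0.08801519870758057)
```

View pics/v2.png

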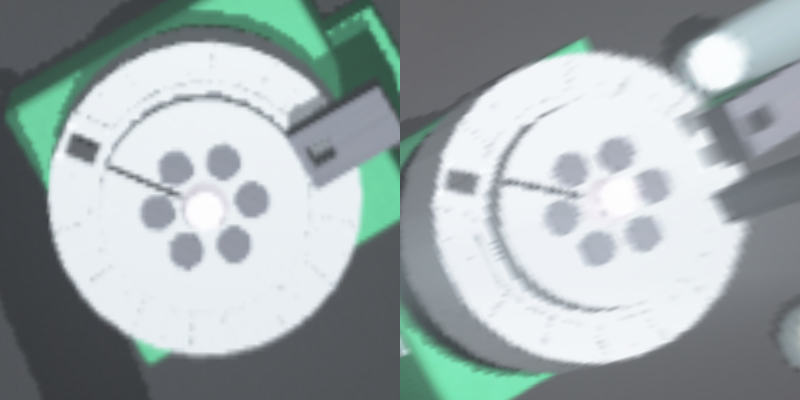

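Rectified views are consistent: axis ≈ (0.537, 0.008), slot direction ≈ −59.7°, dark line/hole clearly visible for tracking. Next I'll descend to a hover on the far side and set up the tracker.

```bash
cat > t.py <<'E'
from h import *
import sys
AX=np.array([.537,.008]); AZ=-59.7
th=np.radians(np.arange(0,360,.25))
def prof(im,r0,r1,z):
    G=cv2.cvtColor(im['frame'],cv2.COLOR_RGB2GRAY).astype(np.float32)
    out=[]
    for r in np.arange(r0,r1,.002):
        P=np.array([proj(im,np.array([AX[0]+r*np.cos(t),AX[1]+r*np.sin(t),z])) for t in th],np.float32)
        v=cv2.remap(G,P[:,:1],P[:,1:],cv2.INTER_LINEAR)[:,0]
        out.append(v)
    return np.mean(out,0)
def angle(im):
    # narrow dark line against its neighbourhood
    p=prof(im,.046,.074,.083); n=len(p)
    e=np.concatenate([p[-80:],p,p[:80]])
    s=cv2.GaussianBlur(e[None],(0,0),4)[0]; nb=np.minimum(np.roll(s,28),np.roll(s,-28))
    d=(nb-s)[80:-80]; k=np.argsort(-d)[0]
    w=np.arange(k-12,k+13); ww=np.clip(d[w%n],0,None)
    a=(w*ww).sum()/ww.sum()*.25
    h=prof(im,.096,.104,.075); hs=cv2.GaussianBlur(np.r_[h,h,h][None],(0,0),8)[0][n:2*n]
    return a%360,d[k],np.argmin(hs)*.25
def wrap(a): return (a+180)%360-180
if __name__=='__main__':
    N=int(sys.argv[1]) if len(sys.argv)>1 else 3
    T=[];A=[]
    for i in range(N):
        im=shot('scene'); t=ctrl.get_state()['time']; a,d,h=angle(im); T.append(t);A.append(a)
        print('t %.2f line %.1f (%.0f) hole %.1f  to-go %.1f'%(t,a,d,h,wrap(AZ-a)%360))
    U=np.degrees(np.unwrap(np.radians(A)))
    if N>1: print('deg/s %.1f rad/s %.3f'%((c:=np.polyfit(T,U,1))[0],np.radians(c[0])))
    s=ctrl.get_state(); print(s['position'].round(4),s['ft_force'].round(2))
E
python3 -m jog '[[[-3,0,2,0,0,0,0],[-3,0,2,0,0,0,0],[-3,0,3,0,0,0,0],[-1.7,-0.3,3,0,0,0,0],[0,0,2,0,0,0,0],[0,0,1,0,0,0,0],[0,0,0,0,0,0,0]]]'
python3 t.py 4
```

```text
time: 4.6
position: [0.5036, 0.0629, 0.1134]
tool_rot: [-1.577, -2.715, 0.003]
ft_force: [1.0, -0.5, 0.5]
grip_width: 0.005
t 4.65 line 283.9 (83) hole 102.0  to-go 16.4
t 4.70 line 294.8 (89) hole 102.0  to-go 5.5
t 4.75 line 305.8 (81) hole 102.0  to-go 354.5
t 4.80 line 316.9 (76) hole 102.0  to-go 343.4
deg/s 219.9 rad/s 3.837
[0.5055 0.0634 0.1159] [-0.11 -0.15  0.28]
```

```bash
python3 -m jog '[[[0,0,0.4,0,0,0,0],[0,0,0.4,0,0,0,0],[0,0,0.2,0,0,0,0],[0,0,0.1,0,0,0,0],[0,0,0,0,0,0,0]]]'
python3 t.py 3
```

```text
time: 5.3
position: [0.5045, 0.0625, 0.1035]
tool_rot: [-1.578, -2.716, 0.001]
ft_force: [-1.6, -0.9, 1.3]
grip_width: 0.004
t 5.35 line 74.7 (47) hole 98.0  to-go 225.6
t 5.40 line 84.9 (51) hole 98.0  to-go 215.4
t 5.45 line 94.3 (50) hole 97.5  to-go 206.0
deg/s 196.2 rad/s 3.425
[0.5047 0.0626 0.1037] [0.28 0.35 2.84]
```

```bash
python3 -m jog '[[[0,0,0,0,0,0,0],[0,0,0,0,0,0,0],[0,0,0,0,0,0,0],[0,0,0,0,0,0,0]]]'
python3 t.py 3
```

```text
time: 5.85
position: [0.5046, 0.0627, 0.1036]
tool_rot: [1.578, 2.716, 0.0]
ft_force: [-0.8, -0.7, 1.1]
grip_width: 0.005
t 5.90 line 173.3 (50) hole 98.0  to-go 127.0
t 5.95 line 181.4 (43) hole 98.0  to-go 118.9
t 6.00 line 188.8 (60) hole 98.0  to-go 111.5
deg/s 155.9 rad/s 2.721
[0.5046 0.0627 0.1036] [-0.54 -0.29  1.73]
```

```bash
python3 -m jog '[[[0,0,0,0,0,0,0],[0,0,0,0,0,0,0],[0,0,0,0,0,0,0],[0,0,0,0,0,0,0],[0,0,0,0,0,0,0],[0,0,0,0,0,0,0],[0,0,0,0,0,0,0],[0,0,0,0,0,0,0],[0,0,0,0,0,0,0],[0,0,0,0,0,0,0],[0,0,-0.3,0,0,0,0],[0,0,-0.2,0,0,0,0]]]'
python3 t.py 4
```

```text
time: 7.2
position: [0.5048, 0.0628, 0.1088]
tool_rot: [1.578, 2.716, 0.001]
ft_force: [1.0, 0.2, 0.3]
grip_width: 0.01
t 7.25 line 340.0 (88) hole 99.8  to-go 320.3
t 7.30 line 344.6 (83) hole 99.8  to-go 315.7
t 7.35 line 349.5 (77) hole 99.8  to-go 310.8
t 7.40 line 354.1 (79) hole 99.8  to-go 306.2
deg/s 94.6 rad/s 1.651
[0.5047 0.0628 0.1087] [-0.23  0.16 -0.93]
```

```bash
python3 -m jog '[[[0,0,0.3,0,0,0,0],[0,0,0.2,0,0,0,0],[0,0,0,0,0,0,0],[0,0,0,0,0,0,0],[0,0,0,0,0,0,0],[0,0,0,0,0,0,0],[0,0,0,0,0,0,0],[0,0,0,0,0,0,0],[0,0,0,0,0,0,0]]]'
python3 t.py 3
```

```text
time: 8.3
position: [0.5046, 0.0627, 0.1036]
tool_rot: [-1.578, -2.716, -0.0]
ft_force: [0.2, -0.1, 1.4]
grip_width: 0.006
t 8.35 line 60.2 (56) hole 98.0  to-go 240.1
t 8.40 line 62.2 (59) hole 98.0  to-go 238.1
t 8.45 line 63.9 (61) hole 98.0  to-go 236.4
deg/s 36.8 rad/s 0.643
[0.5046 0.0627 0.1036] [-1.29 -1.38  1.7 ]
```

```bash
python3 -m jog '[[[-0.02,-0.5,0,0,0,-4.5,0],[-0.05,-0.78,0,0,0,-7,0],[-0.05,-0.78,0,0,0,-7,0],[-0.05,-0.78,0,0,0,-7,0],[-0.05,-0.78,0,0,0,-7,0],[-0.05,-0.78,0,0,0,-7,0],[-0.05,-0.78,-0.4,0,0,-7,0],[0,0,-0.3,0,0,0,0]]]'
python3 t.py 3
```

```text
time: 9.25
position: [0.4741, 0.0214, 0.1106]
tool_rot: [0.38, 3.118, -0.0]
ft_force: [-0.1, -0.2, -1.0]
grip_width: 0.006
t 9.30 line 102.1 (59) hole 175.8  to-go 198.2
t 9.35 line 104.7 (61) hole 175.0  to-go 195.6
t 9.40 line 107.4 (60) hole 174.8  to-go 192.9
deg/s 53.3 rad/s 0.930
[0.4746 0.0228 0.1107] [-0.02  0.24  0.59]
```

```bash
python3 -m jog '[[[-0.05,0.83,0,0,0,7.5,0],[-0.05,0.83,0,0,0,7.5,0],[-0.05,0.83,0,0,0,7.5,0],[-0.05,0.83,0,0,0,7.5,0],[-0.05,0.83,0,0,0,7.5,0],[-0.05,0.83,0,0,0,7.5,0],[0,0,0,0,0,0,0],[0,0,0,0,0,0,0],[0,0,0,0,0,0,0],[0,0,0,0,0,0,0]]]'
python3 t.py 4
```

```text
time: 10.4
position: [0.5026, 0.0614, 0.1105]
tool_rot: [-1.542, -2.737, -0.0]
ft_force: [-0.4, -0.1, -0.4]
grip_width: 0.003
t 10.45 line 161.3 (53) hole 102.0  to-go 139.0
t 10.50 line 163.8 (57) hole 102.0  to-go 136.5
t 10.55 line 166.1 (54) hole 102.0  to-go 134.2
t 10.60 line 168.5 (57) hole 102.0  to-go 131.8
deg/s 47.6 rad/s 0.830
[0.5028 0.0615 0.1106] [0.24 0.07 0.26]
```

```bash
python3 -m jog '[[[0,0,0.3,0,0,0,0],[0,0,0,0,0,0,0],[0,0,0,0,0,0,0],[0,0,0,0,0,0,0],[0,0,0,0,0,0,0],[0,0,0,0,0,0,0],[0,0,0,0,0,0,0],[0,0,0,0,0,0,0],[0,0,0,0,0,0,0],[0,0,0,0,0,0,0],[0,0,0,0,0,0,0],[0,0,0,0,0,0,0]]]'
python3 -m jog '[[[0,0,0,0,0,0,0],[0,0,0,0,0,0,0],[0,0,0,0,0,0,0],[0,0,0,0,0,0,0],[0,0,0,0,0,0,0],[0,0,0,0,0,0,0],[0,0,0,0,0,0,0],[0,0,0,0,0,0,0]]]'
python3 t.py 3
```

```text
time: 11.8
position: [0.5029, 0.0616, 0.1076]
tool_rot: [1.543, 2.737, 0.0]
ft_force: [-0.9, 0.1, -0.2]
grip_width: 0.004
time: 12.6
position: [0.5029, 0.0617, 0.1076]
tool_rot: [1.543, 2.737, 0.0]
ft_force: [-0.5, -0.1, 0.4]
grip_width: 0.006
t 12.65 line 264.0 (86) hole 100.5  to-go 36.3
t 12.70 line 266.4 (76) hole 100.5  to-go 33.9
t 12.75 line 268.4 (98) hole 100.5  to-go 31.9
deg/s 44.0 rad/s 0.769
[0.5029 0.0617 0.1076] [-0.31 -0.54 -0.82]
```

```bash
python3 -m jog '[[[0,0,0,0,0,0,0],[0,0,0,0,0,0,0],[0,0,0,0,0,0,0],[0,0,0.2,0,0,0,0],[0,0,0.2,0,0,0,0],[0,0,0,0,0,0,0],[0,0,0,0,0,0,0],[0,0,0,0,0,0,0]]]'
python3 t.py 3
```

```text
time: 13.55
position: [0.5029, 0.0616, 0.1036]
tool_rot: [1.543, 2.737, 0.0]
ft_force: [-1.0, -0.4, 1.1]
grip_width: 0.005
t 13.60 line 301.8 (84) hole 99.2  to-go 358.5
t 13.65 line 302.8 (85) hole 99.2  to-go 357.5
t 13.70 line 303.4 (88) hole 99.2  to-go 356.9
deg/s 16.9 rad/s 0.294
[0.503  0.0616 0.1037] [-0.67 -0.3   0.65]
```

```bash
python3 -m jog '[[[0,0,0.1,0,0,0,0],[0,0,0,0,0,0,0],[0,0,0,0,0,0,0],[0,0,0,0,0,0,0]]]'
python3 t.py 3
```

```text
time: 14.1
position: [0.5035, 0.0619, 0.1029]
tool_rot: [1.542, 2.736, 0.002]
ft_force: [-0.0, 0.1, 1.5]
grip_width: 0.004
t 14.15 line 304.5 (80) hole 98.8  to-go 355.8
t 14.20 line 304.5 (82) hole 98.8  to-go 355.8
t 14.25 line 304.7 (81) hole 98.8  to-go 355.6
deg/s 2.1 rad/s 0.037
[0.5033 0.0618 0.1028] [0.12 1.18 2.87]
```

```bash
python3 -m jog '[[[0,0.12,0,0,0,1,0],[0,0.12,0,0,0,1,0],[0,0.12,0,0,0,1,0],[0,0.12,0,0,0,1,0],[0,0,0,0,0,0,0],[0,0,0,0,0,0,0],[0,0,0,0,0,0,0]]]'
cat > d.py <<'E'
from h import *; import pickle
a=shot('scene');b=shot('side'); pickle.dump((a,b),open('ab2.pkl','wb'))
c=np.array([.575,-.055])
k=[cv2.resize(rect(i,z,.06,c,6000),(400,300) if 0 else (300,300)) for z in (.099,.075) for i in (a,b)]
cv2.imwrite('pics/v3.png',np.vstack([np.hstack(k[:2]),np.hstack(k[2:])]))
E
python3 t.py 3; python3 d.py
```

```text
time: 14.95
position: [0.5073, 0.0642, 0.1027]
tool_rot: [1.637, 2.681, 0.001]
ft_force: [-0.3, -0.1, 2.8]
grip_width: 0.005
t 15.00 line 300.0 (83) hole 96.0  to-go 0.3
t 15.05 line 300.2 (98) hole 96.2  to-go 0.1
t 15.10 line 300.4 (86) hole 96.2  to-go 359.9
deg/s 4.5 rad/s 0.078
[0.5065 0.0638 0.1024] [-0.95  0.45  2.47]
```

View pics/v3.png

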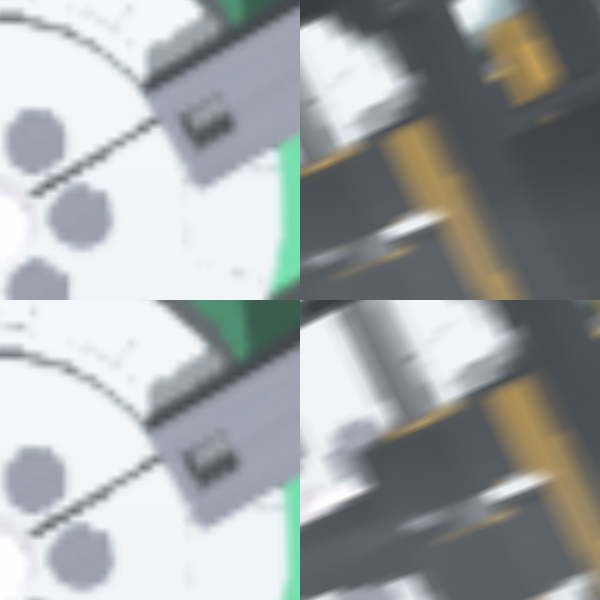

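View confirms: line on plate points at the slot (scene rectified (208,120) → (0.587,−0.078)), within about 1–2 mm. Lifting off and going to the pin.

```bash
python3 -m jog '[[[0,0,-0.2,0,0,0,0],[0,0,-0.4,0,0,0,0],[0,0,-1,0,0,0,0],[0,0,-2,0,0,0,0],[0,0,-3,0,0,0,0],[0,0,-3,0,0,0,0]]]'
python3 t.py 3
```

```text
time: 15.8
position: [0.5066, 0.0639, 0.1998]
tool_rot: [-1.637, -2.681, 0.001]
ft_force: [-0.1, 0.6, 0.2]
grip_width: 0.007
t 15.85 line 298.9 (88) hole 289.2  to-go 1.4
t 15.90 line 298.9 (88) hole 289.2  to-go 1.4
t 15.95 line 298.9 (88) hole 289.2  to-go 1.4
deg/s -0.0 rad/s -0.001
[0.5085 0.0643 0.2012] [ 0.08 -0.24 -0.5 ]
```

```bash
python3 -m jog '[[[3.5,2.2,0,0,0,0,5],[3.5,2.2,0,0,0,0,5],[3.5,2.2,0,0,0,0,5],[3.5,2.2,0,0,0,0,5],[0,0,0,0,0,0,5],[0,0,0,0,0,0,5]]]'
cat > e.py <<'E'
from h import *
np.set_printoptions(precision=4,suppress=True)
ims={n:shot(n) for n in('scene','side','wrist')}
for l in('shoulder','pin','stand'):
    R={}
    for n in ims:
        for r in finder.spot_point(l,n)[:3]:
            z={'shoulder':.055,'pin':.01,'stand':0}[l]; X=atz(ims[n],r['point'],z)
            print(l,n,round(r['conf'],2),(np.array(r['point'])*[420,560]).round(1),X)
            if np.hypot(*(X[:2]-[.487,.298]))<.03 and n not in R: R[n]=ray(ims[n],r['point'])
    if len(R)>1: print('  tri',tri(*R.values()),list(R))
save(ims['wrist'],'w4.png'); s=ctrl.get_state(); print(s['time'],s['position'],s['tool_rot'])
E
python3 e.py
```

```text
time: 16.55
position: [0.5204, 0.2294, 0.1972]
tool_rot: [-1.633, -2.683, 0.004]
ft_force: [0.3, -0.8, 0.0]
grip_width: 0.467
shoulder scene 0.68 [239.5 420.9] [0.6716 0.3489 0.055 ]
shoulder scene 0.63 [177.9 390. ] [0.487  0.3005 0.055 ]
shoulder scene 0.61 [217.1 363. ] [0.6056 0.2154 0.055 ]
shoulder side 0.76 [315.7 275.8] [0.4866 0.2989 0.055 ]
shoulder side 0.69 [330.9 185.7] [0.6129 0.4015 0.055 ]
shoulder side 0.65 [291.2 254. ] [0.5557 0.2567 0.055 ]
shoulder wrist 0.56 [125.2 459.5] [0.6281 0.3603 0.055 ]
  tri [0.4868 0.2999 0.0555] ['scene', 'side']
pin scene 0.76 [225.2 429.6] [0.6067 0.3945 0.01  ]
pin scene 0.7 [205.2 349.3] [0.5417 0.1935 0.01  ]
pin scene 0.64 [185.9 386. ] [0.4816 0.2994 0.01  ]
pin side 0.61 [284.1 271.6] [0.559  0.1737 0.01  ]
pin side 0.59 [339.9 195.5] [0.6143 0.3785 0.01  ]
pin wrist 0.85 [116.6 278.3] [0.4859 0.2963 0.01  ]
pin wrist 0.62 [ 85.8 431.8] [0.605 0.389 0.01 ]
pin wrist 0.55 [238.4 284.9] [0.5508 0.1849 0.01  ]
  tri [0.4861 0.2968 0.0169] ['scene', 'wrist']
stand scene 0.78 [193.5 383.6] [0.4997 0.2923 0.    ]
stand scene 0.66 [206.3 248.1] [ 0.5335 -0.0759  0.    ]
stand side 0.33 [226.  311.1] [ 0.5781 -0.1083  0.    ]
stand side 0.23 [226.5 311.3] [ 0.5765 -0.1061  0.    ]
stand wrist 0.69 [115.7 282.1] [0.4889 0.299  0.    ]
  tri [ 0.4886  0.2982 -0.0175] ['scene', 'wrist']
17.15 [0.5214 0.2286 0.1987] [1.6376 2.681  0.0004]
```

View pics/w4.png

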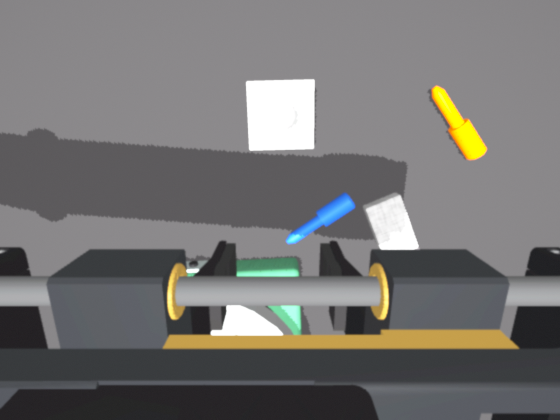

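Wrist view: stand with the pin head at (117,283), decoys lying aside. Pin at ≈(0.487, 0.2985), shoulder height 0.0555 (agrees with text).

```bash
python3 -m jog '[[[4,0.1,0,0,0,0,5],[3.8,0,0,0,0,0,5],[0,0,4,0,0,0,5],[0,0,4,0,0,0,5],[0,0,2.4,0,0,0,5],[0,0,1.2,0,0,0,5],[0,0,0,0,0,0,5],[0,0,0,0,0,0,5]]]'
python3 -m jog '[[[0,0,0,0,0,0,1],[0,0,0,0,0,0,1],[0,0,0,0,0,0,1],[0,0,0,0,0,0,1],[0,0,0,0,0,0,1],[0,0,0,0,0,0,1],[0,0,0,0,0,0,1],[0,0,0,0,0,0,1],[0,0,0,0,0,0,1]]]' 30
```

```text
time: 17.95
position: [0.4875, 0.299, 0.0837]
tool_rot: [1.637, 2.68, 0.003]
ft_force: [-0.0, -0.3, 1.0]
grip_width: 0.573
time: 18.85
position: [0.4868, 0.2987, 0.0829]
tool_rot: [1.637, 2.681, 0.001]
ft_force: [-0.0, -0.5, 2.5]
grip_width: 0.222
```

```bash
python3 -m jog '[[[0,0,-3,0,0,0,1],[0,0,-4,0,0,0,1],[0,0,-4,0,0,0,1],[0,0,-3,0,0,0,1],[-4.7,-1,0,0,0,0,1],[-4.7,-1,0,0,0,0,1],[-4.7,-1,0,0,0,0,1],[-4.7,-1,0,0,0,0,1],[-4.7,-1,0,0,0,0,1],[-4.7,-1,0,0,0,0,1],[-4.7,-1,0,0,0,0,1],[-4.7,-1,0,0,0,0,1]]]'
python3 -m jog '[[[-0.5,-0.3,0,0,0,-2.8,1],[0,0,0,0,0,0,1],[0,0,0,0,0,0,1]]]'
cat > f.py <<'E'
from h import *
np.set_printoptions(precision=4,suppress=True)
ims={n:shot(n) for n in('scene','side','wrist')}
s=ctrl.get_state(); P=s['position']; print(s['time'],P,s['tool_rot'],s['grip_width'])
for l in('shoulder','pin','slot'):
    R={}
    for n in ims:
        for r in finder.spot_point(l,n)[:2]:
            o,d=ray(ims[n],r['point'])
            z={'shoulder':P[2]-.028,'pin':P[2]-.073,'slot':.099}[l]; X=atz(ims[n],r['point'],z)
            print(l,n,round(r['conf'],2),(np.array(r['point'])*[420,560]).round(1),X)
            if np.hypot(*(X[:2]-[.587,-.078]))<.03 and n not in R: R[n]=(o,d)
    if len(R)>1: print('  tri',tri(*R.values()),list(R))
k=[]
for n in('scene','side'):
    u=proj(ims[n],np.array([.587,-.078,.14])).astype(int); f=ims[n]['frame'][:,:,::-1]
    k.append(cv2.resize(f[max(u[1]-50,0):u[1]+50,u[0]-50:u[0]+50],(400,400),interpolation=2)); print(n,u)
cv2.imwrite('pics/v5.png',np.hstack(k))
E
python3 f.py; python3 t.py 1
```

```text
time: 20.05
position: [0.587, -0.0741, 0.2219]
tool_rot: [-1.636, -2.681, 0.0]
ft_force: [1.2, 0.2, -0.9]
grip_width: 0.217
time: 20.35
position: [0.5865, -0.0769, 0.2217]
tool_rot: [-1.57, -2.719, -0.0]
ft_force: [0.7, 0.6, -1.9]
grip_width: 0.219
20.5 [ 0.5868 -0.076   0.2223] [-1.5673 -2.7217 -0.0009] 0.2182674360533918
shoulder scene 0.69 [216.6 365.4] [0.6867 0.1899 0.1943]
shoulder side 0.79 [291.3 251.6] [0.4756 0.3991 0.1943]
shoulder side 0.77 [330.7 181.1] [0.5203 0.5061 0.1943]
shoulder wrist 0.88 [255.6 279.1] [ 0.5869 -0.0758  0.1943]
shoulder wrist 0.55 [200.8 278.7] [ 0.5705 -0.048   0.1943]
pin scene 0.7 [227.7 428.7] [0.6918 0.3388 0.1493]
pin scene 0.65 [205.  349.7] [0.6281 0.1676 0.1493]
pin side 0.7 [342.8 195.7] [0.5201 0.4826 0.1493]
pin side 0.66 [283.2 272.6] [0.4811 0.3207 0.1493]
pin wrist 0.97 [228.2 275.1] [ 0.5842 -0.0762  0.1493]
slot scene 0.71 [203.7 247.6] [ 0.588  -0.0718  0.099 ]
slot side 0.75 [198.3 306.7] [ 0.5831 -0.0805  0.099 ]
slot side 0.26 [205.4 300.6] [ 0.5821 -0.0377  0.099 ]
slot wrist 0.86 [213.4 278.6] [ 0.5884 -0.0783  0.099 ]
  tri [ 0.5859 -0.0757  0.1001] ['scene', 'side', 'wrist']
scene [244 194]
side [305 184]
t 21.00 line 298.9 (63) hole 219.0  to-go 1.4
[ 0.5868 -0.0782  0.2226] [-0.19 -0.6  -1.87]
```

View pics/v5.png

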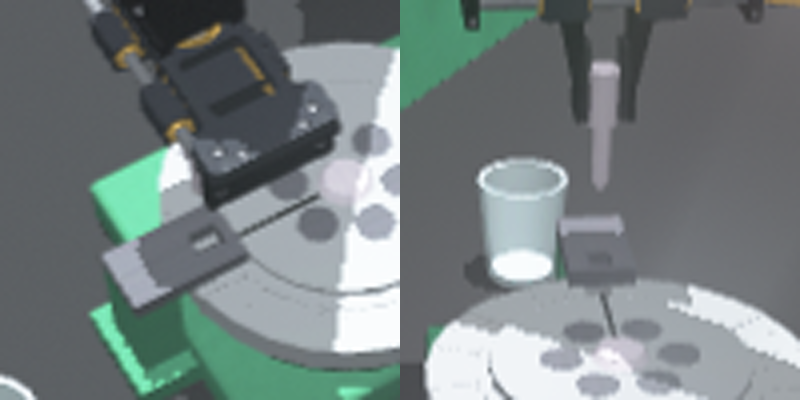

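The side view shows the pin hanging straight in the jaws above the slot (600,255 in the crop). I'll go down to just above the arm and check again.

```bash
python3 -m jog '[[[0,0,2,0,0,0,1],[0,0,1.8,0,0,0,1],[0,0,0.3,0,0,0,1],[0,0,0,0,0,0,1],[0,0,0,0,0,0,1]]]'
cat > g.py <<'E'
from h import *
np.set_printoptions(precision=4,suppress=True)
ims={n:shot(n) for n in('scene','side','wrist')}
s=ctrl.get_state(); P=s['position']; print(s['time'],P,s['tool_rot'],s['ft_force'])
R={}
for l in('pin','slot'):
    for n in ims:
        for r in finder.spot_point(l,n)[:2]:
            X=atz(ims[n],r['point'],{'pin':P[2]-.073,'slot':.099}[l])
            if np.hypot(*(X[:2]-[.587,-.078]))<.02: print(l,n,round(r['conf'],2),(np.array(r['point'])*[420,560]).round(1),X)
k=[]
for n in('side','wrist'):
    u=proj(ims[n],np.array([.587,-.078,.1])).astype(int); f=ims[n]['frame'][:,:,::-1]; h=30 if n=='side' else 60; print(n,u)
    k.append(cv2.resize(f[u[1]-h:u[1]+h,u[0]-h:u[0]+h],(400,400),interpolation=2))
cv2.imwrite('pics/v6.png',np.hstack(k))
E
python3 g.py
```

```text
time: 21.5
position: [0.5874, -0.0784, 0.1825]
tool_rot: [1.571, 2.719, 0.001]
ft_force: [0.8, -0.8, -1.1]
grip_width: 0.217
21.65 [ 0.5874 -0.0783  0.1826] [1.5706 2.7191 0.0016] [-0.434   0.2659 -1.1095]
pin wrist 0.9 [229.6 271.9] [ 0.5837 -0.0809  0.1096]
slot scene 0.93 [203.8 245.3] [ 0.5881 -0.0774  0.099 ]
slot side 0.76 [198.8 305.3] [ 0.5853 -0.0763  0.099 ]
slot wrist 0.61 [223.4 277.3] [ 0.5865 -0.078   0.099 ]
side [304 198]
wrist [277 224]
```

View pics/v6.png

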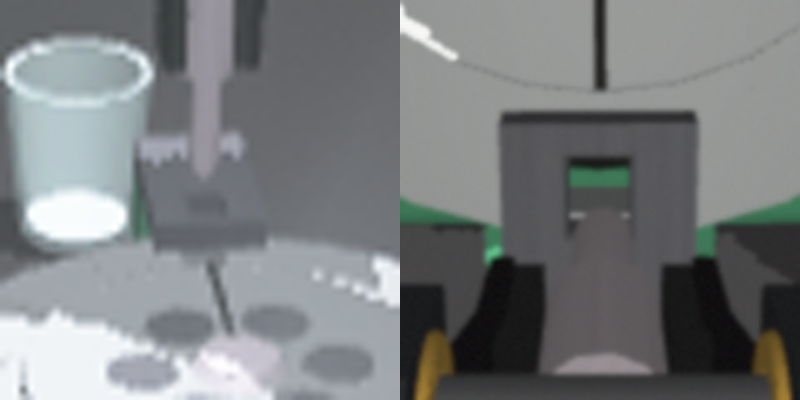

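Wrist crop: slot centre column ≈600, pin tip ≈602, line ≈600, so it is aligned tangentially. The radial position agrees with the TCP. Entering the slot.

```bash
python3 -m jog '[[[0,0,0.5,0,0,0,1],[0,0,0.3,0,0,0,1],[0,0,0.3,0,0,0,1],[0,0,0.3,0,0,0,1],[0,0,0.3,0,0,0,1],[0,0,0.3,0,0,0,1],[0,0,0,0,0,0,1]]]'
python3 t.py 1
```

```text
time: 22.65
position: [0.5865, -0.0782, 0.161]
tool_rot: [-1.571, -2.72, 0.001]
ft_force: [-0.5, 0.5, -1.5]
grip_width: 0.219
t 22.70 line 306.4 (18) hole 234.0  to-go 353.9
[ 0.5867 -0.0782  0.1613] [ 0.07  0.41 -1.84]
```

```bash
python3 -m jog '[[[0,0,0.3,0,0,0,1],[0,0,0.3,0,0,0,1],[0,0,0.3,0,0,0,1],[0,0,0.3,0,0,0,1],[0,0,0.3,0,0,0,1],[0,0,0,0,0,0,1]]]'
```

```text
time: 23.3
position: [0.5865, -0.0781, 0.146]
tool_rot: [-1.571, -2.72, 0.001]
ft_force: [-0.4, -0.5, -1.7]
grip_width: 0.215
```

```bash
python3 -m jog '[[[0,0,0.3,0,0,0,1],[0,0,0.3,0,0,0,1],[0,0,0.3,0,0,0,1],[0,0,0,0,0,0,1]]]'
```

```text
time: 23.7
position: [0.5865, -0.0782, 0.137]
tool_rot: [-1.571, -2.72, 0.001]
ft_force: [0.3, 0.9, -2.4]
grip_width: 0.222
```

```bash
python3 -m jog '[[[0,0,0.3,0,0,0,1],[0,0,0.3,0,0,0,1],[0,0,0.2,0,0,0,1],[0,0,0.1,0,0,0,1],[0,0,0.1,0,0,0,1],[0,0,0,0,0,0,1],[0,0,0,0,0,0,1]]]'
```

```text
time: 24.4
position: [0.5869, -0.0783, 0.1276]
tool_rot: [1.571, 2.72, 0.0]
ft_force: [0.3, -0.8, -1.6]
grip_width: 0.219
```

```bash
python3 -m jog '[[[0,0,0.1,0,0,0,1],[0,0,0,0,0,0,1],[0,0,0,0,0,0,1]]]'
```

```text
time: 24.7
position: [0.5871, -0.0782, 0.1269]
tool_rot: [1.571, 2.72, 0.001]
ft_force: [0.0, -0.3, 1.8]
grip_width: 0.219
```

Force switched from −1.6 to +1.8 N, so the head is seated. Releasing slowly, then lifting.

```bash
python3 -m jog '[[[0,0,0,0,0,0,2.5],[0,0,0,0,0,0,3],[0,0,0,0,0,0,4],[0,0,0,0,0,0,5],[0,0,0,0,0,0,5],[0,0,0,0,0,0,5],[0,0,-0.5,0,0,0,5],[0,0,-2,0,0,0,5],[0,0,-4,0,0,0,5],[0,0,-4,0,0,0,5],[0,0,0,0,0,0,5]]]'
cat > k.py <<'E'
from h import *
np.set_printoptions(precision=4,suppress=True)
ims={n:shot(n) for n in('scene','side','wrist')}; R={}
for n in ims:
    for r in finder.spot_point('shoulder',n)[:3]:
        X=atz(ims[n],r['point'],.099)
        if np.hypot(*(X[:2]-[.587,-.078]))<.02: print(n,round(r['conf'],2),X); R.setdefault(n,ray(ims[n],r['point']))
if len(R)>1: print('tri',tri(*R.values()))
k=[]
for n in('side','wrist'):
    u=proj(ims[n],np.array([.587,-.078,.1])).astype(int); f=ims[n]['frame'][:,:,::-1]; h=35 if n=='side' else 70
    k.append(cv2.resize(f[u[1]-h:u[1]+h,u[0]-h:u[0]+h],(400,400),interpolation=2))
cv2.imwrite('pics/v7.png',np.hstack(k)); s=ctrl.get_state(); print(s['time'],s['position'],s['ft_force'],s['grip_width'])
for l in('jar','beaker','brush'):
    for r in finder.spot_point(l,'scene')[:1]: print(l,atz(ims['scene'],r['point'],0))
E
python3 k.py; python3 t.py 2
```

```text
time: 25.8
position: [0.5901, -0.0792, 0.2382]
tool_rot: [1.567, 2.712, 0.009]
ft_force: [0.3, -0.7, -1.0]
grip_width: 0.574
scene 0.6 [ 0.5912 -0.07    0.099 ]
side 0.72 [ 0.5846 -0.0685  0.099 ]
wrist 0.87 [ 0.5845 -0.079   0.099 ]
tri [ 0.5867 -0.075   0.0952]
26.1 [ 0.586  -0.078   0.2301] [-0.3925  0.1125 -0.0305] 0.5722174122052311
jar [ 0.4566 -0.302   0.    ]
beaker [ 0.7011 -0.2082  0.    ]
brush [0.6942 0.2046 0.    ]
t 26.30 line 298.9 (63) hole 229.5  to-go 1.4
t 26.35 line 298.9 (63) hole 231.0  to-go 1.4
deg/s 0.0 rad/s 0.000
[ 0.5866 -0.0783  0.231 ] [-0.72 -0.99  0.5 ]
```

View pics/v7.png

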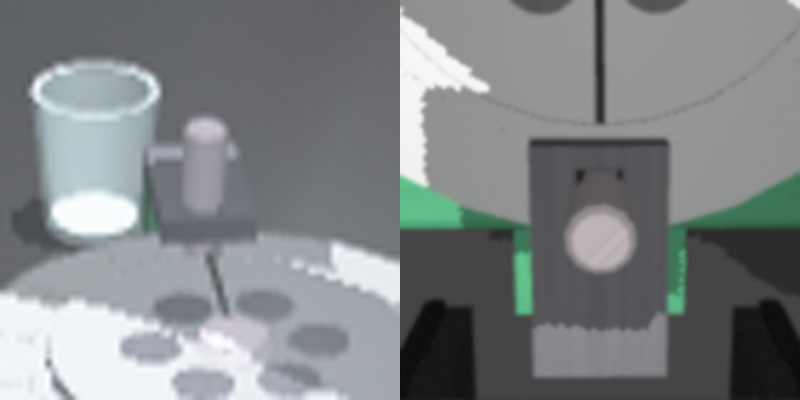

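The pin stands upright with its head flat on the arm; wheel is still and the hand is clear. Handing in.

```bash
python3 -c "
from bench import close_job
print(close_job())"
```

```text
the job is handed in; nothing more can be done
None
```

The wheel was stopped under the slot and the pin is fully down through it, with the job handed in at about 26 s of the 72 s allowed. No verdict is reported on hand-in.

**Wheel:** I braked it with light touches of the closed fingertips; the readings I took showed about 1 to 3 N. One touch slowed it too much to reach the slot, so I sped it up again with a short moving-finger stroke. It first stopped 4.3° past the slot, and I dragged it back with the fingertip. When I lifted off, the wheel sprang back a little further.

**Pin:** I took the steel pin from its stand and lowered it without resistance. At seating, the force changed from −1.6 N to +1.8 N. I then let go and lifted clear.

**Last checks:**
- **Wheel at rest:** speed was 0.000 rad/s. The line was at 298.9° against an estimated slot direction of 300.1 to 300.3°, so the hole is about 2 to 2.5 mm off (limit 6 mm).
- **Pin seated:** the pictures show it upright with its head flat on the arm.
- **Shoulder position disagreed slightly:** the three-camera fix put it about 3 mm to the side and 4 mm low. Single views differed by up to about 10 mm, which I put down to network noise. The TCP height at contact, 0.127 m, matches a seated head.
- **Bystanders:** the robot never went near them. The beaker was found within 1 mm of its first position, the brush within about 10 mm and the jar within about 12 mm; I take the last two as detection noise.
- **Line angle while inserting:** one reading of 306° was taken with the line hidden and low contrast, and I disregarded it.

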